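# Find and pack the full caddy

### The arm

A 6-joint arm with a two-finger parallel gripper is mounted at the origin on the work surface. World frame = base frame: x ahead of the robot, y to its left, z up, the work surface at z = 0. Lengths are in m, angles in rad, forces in N, time in s.
With the tool pointing down it reaches from about 0.375 to 0.9 m from the base axis. Payload 3.1 kg.
Tool frame: the origin (TCP) lies at the centre of the arm's flange, where the gripper is bolted on; the fingertips stand 173 mm ahead of it and the grasp point (between the pads) lies 155 mm ahead of it (tip_extent is the distance from the TCP to the fingertips, in m); z points along the fingers, y is the direction in which the jaws open and shut (so a half turn about z gives the same grasp; the last joint's range is limited). The gripper opens to 85 mm and grips with 20 to 120 N. Pads are 22 mm wide; open, the fingers measure 114 mm over their backs; the gripper's body (76 mm by 85 mm) begins 54 mm behind the grasp point. The pads swing forward as they close: fully open they stand 13 mm farther back than shut.
Start: joints at [0.931, 0.527, 1.433, -0, 1.181, -0.178], TCP at [0.278, 0.56, 0.405] pointing down, gripper open.
Joint ranges: [-3.08, 3.08], [-0.75, 2.2], [0.22, 2.44], [-1.43, 4.57], [0, 2.65], [-2.85, 2.85]. Speed limits (rad/s): [2.79, 2.79, 3.14, 3.14, 3.14, 3.14].

### API

Orientations are given as a unit quaternion [x, y, z, w].
In Python, from station import sense, snapshot, sign_off, tip_extent gives the robot as it stands. The module is installed in compiled form; this text tells all that it offers.
- The arm moves only by the tool servo_tool, never from a script. Its argument "rows" is a list of rows, each a list of 3 entries, a list of its own where there are three numbers: the shift along the tool's x, y, z in mm, then the turn about the tool's z in degrees, then the opening, from -1 (shut) to 1 (fully open), so that 0 is half open. A call has 1 to 8 rows; each row is the pose to reach, as a shift and turn from the pose measured when the call began, along the tool's axes at that moment; what a row does not reach only later rows make up. A row lasts 1/10 s, in which the tool goes at most 50 mm and 8.59 degrees, less where a joint would pass 70% of its speed; a pose out of reach is approached as far as the arm can. A call with a gripper value outside its range is refused whole. The fingers move at their own pace and stop on an object; "force" is the grip in N (left out, the last holds). Time passes only in rows, so rows that repeat a pose let the fingers close. It gives the time, the measured TCP pose, the force and the opening at its end, in the units of the state.
- sense(): the state, without advancing time (a new reading comes with each control period).
- snapshot(name): name is "scene" or "top" or "wrist"; returns a dict with "image" (420x560x3 uint8, blue, green, red), "z_map" (420x560 float32, m along the optical axis (not along the pixel's ray), 0 where there is no reading), "vertical_fov" (degrees; the focal length in pixels is half the picture's height over the tangent of half this angle, whatever the lens; pixels are square), "cx", "cy" (the principal point, pixels), "cam_to_world" (4x4, takes a point from camera to world coordinates). Camera axes: x right, y down, z forward; pixel columns grow to the right and rows downward; lengths in m; the calibration is good to about 2 mm. The wrist camera is an equidistant fisheye: a pixel r from the principal point sees the ray r / f radians off the axis. A picture is of the moment at which its call begins.
- sign_off(): hands the job in, once; it reports no verdict.
The state is a dict: "t": time; "q": joint angles; "qd": joint speeds; "tau": joint torques, N m; "tcp_pos": TCP position; "tool_rot": TCP orientation; "force": force on the tool from outside, world axes, zero at the start; "ft_torque": the same for the moment, N m; "finger_gap": opening from 0.0 (shut) to 1.0 (fully open).
Only numpy, scipy, OpenCV 4.12 (cv2) and the standard library are available. Lean on these libraries where they do the work, as an engineer would, in place of code of your own. Each camera call takes 0.05 s, during which the arm holds its last target. There are 200 camera calls.

### The job

Three identical sealed tea caddies lean in the tilted picking rack, and only one of them is full: lift them to feel which is the heavy one, and stand it upright in the free cell of the white crate, next to the packed mug. Any empty caddy you lift goes back into its own bay, leaning as it was. They are stoneware, so set them down rather than dropping them, and leave the mug, teapot and bowls where they are.

Things in the scene. Friction and masses are not known exactly. Their poses are not given: they have to be found in the camera images.
- caddy_1: one of three identical sealed stoneware caddies: cream body 66 mm diameter, 90 mm high, with a fixed brown cylindrical lid 52 mm diameter from 90 to 135 mm above the base. Origin at the base centre, z along the axis to the lid. Two are empty (0.18 to 0.24 kg), one is full (0.55 to 0.66 kg); the names do not tell which. Starts in a rack bay, leaning 30 degrees
- caddy_2: one of three identical sealed stoneware caddies: cream body 66 mm diameter, 90 mm high, with a fixed brown cylindrical lid 52 mm diameter from 90 to 135 mm above the base. Origin at the base centre, z along the axis to the lid. Two are empty (0.18 to 0.24 kg), one is full (0.55 to 0.66 kg); the names do not tell which. Starts in a rack bay, leaning 30 degrees
- caddy_3: one of three identical sealed stoneware caddies: cream body 66 mm diameter, 90 mm high, with a fixed brown cylindrical lid 52 mm diameter from 90 to 135 mm above the base. Origin at the base centre, z along the axis to the lid. Two are empty (0.18 to 0.24 kg), one is full (0.55 to 0.66 kg); the names do not tell which. Starts in a rack bay, leaning 30 degrees
- rack: fixed grey sheet-metal rack, 351 mm wide (y), three bays at y = -115, 0, +115 mm, leaning 30 degrees towards rack -x (the robot's side); +x side open. Origin on the table under its middle, z up. Each caddy's side rests on an 80 mm high back board on the -x side. Partitions 6 mm thick, 45 mm high; bays 109 mm wide
- rack_bay (a point): where the base centre of a caddy sits in the middle bay: rack x = -6 mm, y = 0, z = 39 mm (same x and z in the other bays); axes as the rack's. Caddy axes, base to lid, point along (-0.50, 0, 0.87) in these axes. Lids stand clear of the rack, and a caddy can be lifted straight up out of its bay
- crate: fixed white plastic crate, 270 mm (x) by 180 mm (y), 60 mm high, walls and floor 5 mm thick, one cross wall through the middle (60 mm high, along y) making two cells. Origin at the centre of its underside. The +x cell holds the mug, the -x cell is free
- crate_cell (a point): centre of the inner floor of the crate's free cell, 66 mm along -x from the crate's centre and 5 mm above the table; axes as the crate's. The cell is about 127 mm (x) by 170 mm (y) inside
- mug: loose cream mug, 76 mm diameter, 85 mm high, standing in the crate's +x cell, handle to its +y; origin at the centre of its base. Leave alone
- teapot: loose round teapot, about 150 mm diameter, 130 mm high, to the left of the rack; origin at the centre of its base. Leave alone
- bowls: loose stack of bowls, 116 mm diameter, 58 mm high, on the robot's side of the rack; origin at the centre of its base. Leave alone
There are look-alikes about, which are no part of the job. Leave any green or orange look-alike of the caddy_2 alone.

How it is judged:
By the outcome, as a careful person would: the job done as asked, in the order asked, and still so for the second after the job is handed in, with the robot touching nothing.
It also fails if it takes over 64 s, if anything falls off the work surface, if the arm or the gripper's body presses on something with over 40 N, if the wrist force passes 120 N, or if a joint passes its speed limit or range.

## Working session

There is one attempt and no reset: what is moved stays moved. The work goes in short steps, Python scripts to look and compute and a tool call to move; the robot and the scene stay as the last step left them, time stands still between calls to the robot, and variables do not carry over. Pictures are saved under pics/ and viewed, about 8 in all and at most 12, crops included, and the job is handed in when it is done.

Besides the shell and the picture viewer there is one more tool, called after "Emit:" in YAML: its name, and indented under it one key for each argument. servo_tool: Moves the arm, as the interface text tells. Its arguments: {"type":"object","properties":{"rows":{"type":"array"},"force":{"type":"number"}},"required":["rows"]}

```bash
mkdir -p pics; cat > h.py <<'E'
import numpy as np, cv2
from station import sense, snapshot, sign_off, tip_extent
def cloud(s):
    h,w=s["z_map"].shape; f=h/2/np.tan(np.radians(s["vertical_fov"])/2)
    u,v=np.meshgrid(np.arange(w),np.arange(h)); z=s["z_map"]
    P=np.stack([(u-s["cx"])/f*z,(v-s["cy"])/f*z,z],-1)
    M=np.array(s["cam_to_world"]); W=P@M[:3,:3].T+M[:3,3]; W[z==0]=np.nan
    return W
E
python3 - <<'E'
from h import *
print(sense())
for n in("scene","top"):
    s=snapshot(n); cv2.imwrite(f"pics/{n}0.png",s["image"]); np.savez(f"{n}0.npz",W=cloud(s),im=s["image"])
    print(n,np.round(s["cam_to_world"],3).tolist(),s["vertical_fov"])
E
```

```text
{'t': 0.0, 'q': array([ 9.31475993e-01,  5.28485538e-01,  1.43390875e+00, -3.43613442e-05,
        1.18138017e+00, -1.78522902e-01]), 'qd': array([ 4.54317680e-04, -1.53869473e-03, -4.78815001e-05, -1.41633028e-04,
        1.68439589e-03, -1.62077655e-04]), 'tau': array([-5.27975644e-04, -4.42351055e+01, -1.78024220e+01, -2.83269310e-04,
        8.52592435e-03,  4.98373865e-06]), 'tcp_pos': array([0.27769604, 0.55953655, 0.40371925]), 'tool_rot': array([ 2.28359219e-01,  9.73576333e-01, -1.00727131e-03, -4.19185879e-04]), 'force': array([0.01878929, 0.51316264, 0.37740769]), 'ft_torque': array([ 0.0008885 ,  0.01970456, -0.05223224]), 'finger_gap': 1.0007069972573432}
scene [[0.457, 0.676, -0.579, 1.39], [0.89, -0.335, 0.311, -0.33], [0.016, -0.657, -0.754, 1.003], [0.0, 0.0, 0.0, 1.0]] 47.27223468566741
top [[0.024, -0.981, 0.194, 0.405], [-1.0, -0.024, 0.002, 0.062], [0.003, -0.194, -0.981, 1.374], [0.0, 0.0, 0.0, 1.0]] 44.58812487507763
```

View pics/top0.png

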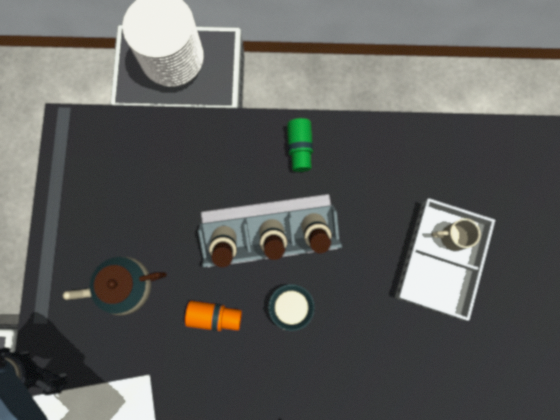

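View pics/scene0.png

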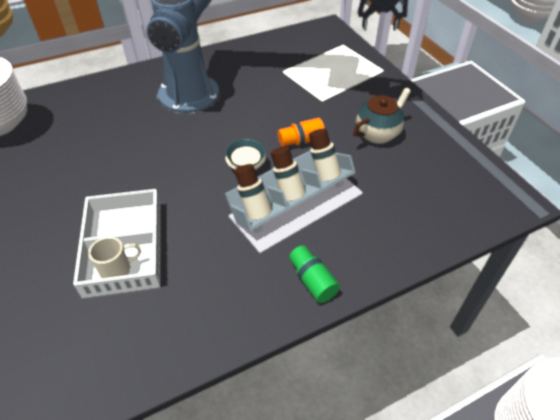

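The top view shows the three caddies in the rack at about (223,248), (273,238) and (318,236). The orange look-alike at (213,317) and the green one at (300,145) lie loose on the table, so I leave both alone. The crate is at (447,260), with the mug in its upper cell at (463,235) and the lower cell at (435,290) free. The bowls are at (291,307) and the teapot at (118,285).

```bash
cat > m.py <<'E'
from h import *
from scipy.optimize import least_squares
d={n:np.load(n+"0.npz") for n in("top","scene")}
C,B=[],[]
for n in d:
    W=d[n]["W"];im=d[n]["im"].astype(int);b,g,r=im[...,0],im[...,1],im[...,2]
    ok=np.isfinite(W[...,2])
    br=ok&(r>1.6*g)&(r<150)&(r>30)&(W[...,2]>.1)&(W[...,2]<.17)&(g<60)
    if n=="top": m=np.zeros_like(br);m[205:275,200:340]=1
    else: m=np.zeros_like(br);m[125:200,225:345]=1
    B.append(W[br&m]);
    wh=ok&(abs(W[...,2]-.06)<.006)
    m=np.zeros_like(wh)
    if n=="top": m[190:330,385:505]=1
    else: m[180:305,70:165]=1
    p=W[wh&m];C.append(p);rc=cv2.minAreaRect(p[:,:2].astype(np.float32)*1000);print(n,"crate",rc,len(p))
    m=np.zeros_like(ok)
    if n=="top": m[285:330,268:314]=1
    else: m[138:175,225:270]=1
    p=W[ok&m&(W[...,2]>.03)];q=p[p[:,2]>.05];print("bowl",len(p),np.round([q.min(0),q.max(0)],3).tolist())
P=np.vstack(B);print("brown",[len(b) for b in B])
cen=np.float32
_,lab,c=cv2.kmeans(P[:,:2].astype(np.float32),3,None,(3,50,1e-5),5,cv2.KMEANS_PP_CENTERS);lab=lab[:,0]
print(np.round(c,3).tolist(),np.bincount(lab))
def sd(p,base,yaw,lean=np.radians(30)):
    a=np.array([-np.cos(yaw)*np.sin(lean),-np.sin(yaw)*np.sin(lean),np.cos(lean)])
    v=p-base;h=v@a;r=np.linalg.norm(v-np.outer(h,a),axis=1)
    q=np.stack([r-.026,abs(h-.1125)-.0225],1)
    return np.linalg.norm(np.maximum(q,0),axis=1)+np.minimum(q.max(1),0)
def res(x):
    out=[]
    for k in range(3):
        out.append(sd(P[lab==k],np.array([x[1+2*k],x[2+2*k],.039]),x[0]))
    return np.concatenate(out)
o=np.argsort(c[:,1]);print("order right->left",o)
y0=np.arctan2(c[o[2],1]-c[o[0],1],c[o[2],0]-c[o[0],0])-np.pi/2
x0=[y0]+[v for k in range(3) for v in c[k]+.055*np.array([np.cos(y0),np.sin(y0)])]
s=least_squares(res,x0,loss="soft_l1",f_scale=.003)
x=s.x;yaw=x[0];print("yaw",np.degrees(yaw),"from line",np.degrees(y0),"rms",np.sqrt(np.mean(res(x)**2)))
a=np.array([-np.cos(yaw)*.5,-np.sin(yaw)*.5,.866])
for k in o:
    b=np.array([x[1+2*k],x[2+2*k],.039]);R=np.array([[np.cos(yaw),np.sin(yaw)],[-np.sin(yaw),np.cos(yaw)]])
    print("base",np.round(b,4),"lidmid",np.round(b+a*.1125,4),"top",np.round(b+a*.135,4),"rackframe",np.round(R@b[:2],4))
E
python3 m.py
```

```text
top crate ((552.2445068359375, -366.7259216308594), (182.23655700683594, 271.27581787109375), 72.96502685546875) 947
bowl 1626 [[0.363, -0.022, 0.05], [0.473, 0.089, 0.065]]
scene crate ((552.7765502929688, -364.9073181152344), (182.7128143310547, 277.4443359375), 72.90909576416016) 1223
bowl 1154 [[0.36, -0.055, 0.05], [0.599, 0.092, 0.17]]
brown [1006, 846]
[[0.5640000104904175, 0.07800000160932541], [0.5429999828338623, 0.20100000500679016], [0.5830000042915344, -0.03099999949336052]] [628 602 622]
order right->left [2 0 1]
yaw 10.045418726877877 from line 9.884335 rms 0.001996595620022144
base [ 0.6348 -0.0181  0.039 ] lidmid [ 0.5794 -0.0279  0.1364] top [ 0.5684 -0.0299  0.1559] rackframe [ 0.6219 -0.1286]
base [0.6162 0.0919 0.039 ] lidmid [0.5608 0.0821 0.1364] top [0.5498 0.0801 0.1559] rackframe [ 0.6228 -0.017 ]
base [0.5958 0.2169 0.039 ] lidmid [0.5404 0.2071 0.1364] top [0.5293 0.2051 0.1559] rackframe [0.6245 0.1097]
```

```bash
cat >> h.py <<'E'
from scipy.spatial.transform import Rotation as Ro
def go(x,y,zg,ydeg=None):
    "shift (mm, tool axes) taking grasp point to x,y,zg and turn taking tool y to heading ydeg (mod 180)"
    s=sense();R=Ro.from_quat(s["tool_rot"]).as_matrix()
    d=np.array([x,y,zg+.155])-s["tcp_pos"];h=np.degrees(np.arctan2(R[1,1],R[0,1]))
    t=0 if ydeg is None else -((ydeg-h+90)%180-90)
    print("shift",np.round(R.T@d*1000,1),"turn",round(t,1),"| up 100:",np.round(R.T@[0,0,100],1),"t",s["t"],"F",np.round(s["force"],2),"gap",round(s["finger_gap"],3),"q",np.round(s["q"],2),"g",np.round(s["tcp_pos"]-[0,0,.155],4))
E
python3 -c "
from h import *
go(.539,.207,.24,100); go(.539,.207,.14,100)"
```

```text
shift [-390.8 -199.6    9.1] turn -36.4 | up 100: [   0.    -0.2 -100. ] t 0.1 F [ 0.04 -0.44  0.69] gap 0.998 q [ 0.93  0.53  1.43  0.    1.18 -0.18] g [0.2777 0.5596 0.2488]
shift [-390.9 -199.4  109.1] turn -36.4 | up 100: [   0.    -0.2 -100. ] t 0.1 F [ 0.04 -0.44  0.69] gap 0.998 q [ 0.93  0.53  1.43  0.    1.18 -0.18] g [0.2777 0.5596 0.2488]
```

Emit:
servo_tool:
  rows:
    - [[-98, -50, 3], -8, 1]
    - [[-195, -100, 5], -16, 1]
    - [[-293, -150, 8], -24, 1]
    - [[-391, -200, 9], -32, 1]
    - [[-391, -200, 9], -36.4, 1]
    - [[-391, -200, 9], -36.4, 1]
    - [[-391, -200, 9], -36.4, 1]
    - [[-391, -200, 9], -36.4, 1]

```text
t: 0.9
tcp_pos: [0.5127, 0.2413, 0.3956]
tool_rot: [-0.087, 0.996, -0.001, -0.001]
force: [0.2, 0.6, 0.1]
finger_gap: 1.0
```

```bash
python3 -c "
from h import *
go(.539,.207,.14,100)
s=snapshot('wrist');cv2.imwrite('pics/w1.png',s['image']);go(.539,.207,.14,100)"
```

```text
shift [-20.1 -38.2 100.6] turn -0.0 | up 100: [   0.2   -0.1 -100. ] t 0.9 F [0.16 0.56 0.12] gap 1.0 q [ 0.24  0.46  1.59 -0.    1.09 -1.5 ] g [0.5127 0.2413 0.2406]
shift [-15.8 -31.4 100.9] turn -0.3 | up 100: [  -0.3   -0.7 -100. ] t 0.95 F [ 3.44 -3.25  0.62] gap 0.998 q [ 0.23  0.46  1.59 -0.01  1.09 -1.5 ] g [0.5177 0.2359 0.2406]
```

View pics/w1.png

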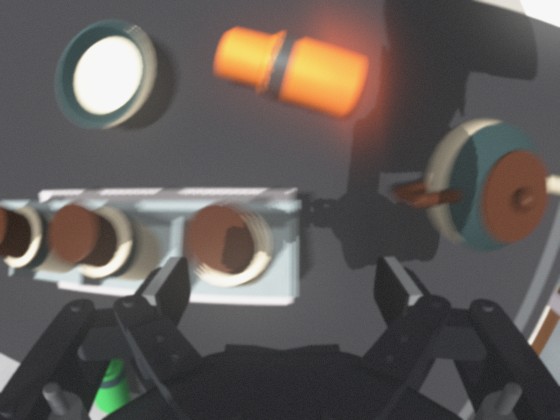

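The wrist view shows the left caddy's lid at (225,235). The jaws are still moving and sit about 31 mm to its side, which agrees with the computed shift. Next I align above the lid and check.

Emit:
servo_tool:
  rows:
    - [[-16, -31, 0], 0, 1]
    - [[-16, -31, 40], 0, 1]
    - [[-16, -31, 40], 0, 1]
    - [[-16, -31, 40], 0, 1]
    - [[-16, -31, 40], 0, 1]

```text
t: 1.45
tcp_pos: [0.5387, 0.2087, 0.3569]
tool_rot: [-0.085, 0.996, -0.003, 0.002]
force: [-0.5, 0.0, 0.7]
finger_gap: 1.003
```

```bash
python3 -c "
from h import *
go(.539,.207,.14,100)
s=snapshot('wrist');cv2.imwrite('pics/w2.png',s['image']);go(.539,.207,.14,100)"
```

```text
shift [ 0.2 -1.3 61.9] turn -0.2 | up 100: [  -0.4   -0.7 -100. ] t 1.45 F [-0.47  0.05  0.71] gap 1.003 q [ 0.18  0.52  1.6  -0.01  1.01 -1.56] g [0.5387 0.2087 0.2019]
shift [ 0.4 -1.4 62.3] turn -0.2 | up 100: [  -0.5   -0.7 -100. ] t 1.5 F [ 0.08 -0.09  0.4 ] gap 0.999 q [ 0.18  0.52  1.6  -0.01  1.01 -1.56] g [0.5387 0.2088 0.2023]
```

View pics/w2.png

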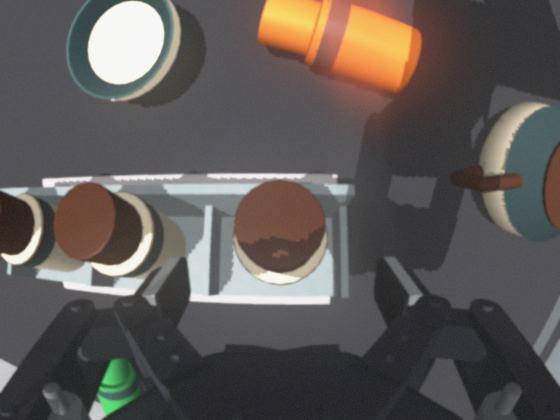

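The lid, centred at x of about 281, lies midway between the fingers (187 and 378). I can descend.

Emit:
servo_tool:
  rows:
    - [[0, -1, 25], 0, 1]
    - [[0, -1, 50], 0, 1]
    - [[0, -1, 62], 0, 1]
    - [[0, -1, 62], 0, 1]
    - [[0, -1, 62], 0, 1]
    - [[0, -1, 62], 0, 1]

```text
t: 2.1
tcp_pos: [0.5398, 0.2077, 0.2966]
tool_rot: [-0.086, 0.996, -0.003, 0.004]
force: [-0.5, 0.5, 0.4]
finger_gap: 0.999
```

Emit:
servo_tool:
  rows:
    - [[0, 0, 0], 0, -0.2]
    - [[0, 0, 0], 0, -0.4]
    - [[0, 0, 0], 0, -1]
    - [[0, 0, 0], 0, -1]
    - [[0, 0, 0], 0, -1]
    - [[0, 0, 0], 0, -1]
    - [[0, 0, 0], 0, -1]
    - [[0, 0, 0], 0, -1]
  force: 80

```text
t: 2.9
tcp_pos: [0.54, 0.2077, 0.2979]
tool_rot: [-0.086, 0.996, -0.003, 0.005]
force: [-0.5, 0.1, 5.1]
finger_gap: 0.588
```

```bash
python3 -c "
from h import *
go(.539,.207,.14,100)"
```

```text
shift [ 1.2 -0.5  2.9] turn -0.2 | up 100: [  -0.9   -0.7 -100. ] t 2.9 F [-0.46  0.11  5.06] gap 0.588 q [ 0.18  0.61  1.65 -0.01  0.88 -1.56] g [0.54   0.2077 0.1429]
```

Emit:
servo_tool:
  rows:
    - [[0, 0, -8], 0, -1]
    - [[0, 0, -16], 0, -1]
    - [[0, 0, -16], 0, -1]
    - [[0, 0, -16], 0, -1]
    - [[0, 0, -16], 0, -1]
    - [[0, 0, -16], 0, -1]
    - [[0, 0, -16], 0, -1]
    - [[0, 0, -16], 0, -1]

```text
t: 3.7
tcp_pos: [0.5398, 0.2078, 0.3137]
tool_rot: [-0.086, 0.996, -0.003, 0.005]
force: [-0.3, -0.6, -1.8]
finger_gap: 0.588
```

```bash
python3 -c "
from h import *
go(.539,.207,.14,100);print(sense()['ft_torque'])"
```

```text
shift [ 1.1 -0.5 18.7] turn -0.2 | up 100: [  -0.9   -0.7 -100. ] t 3.7 F [-0.28 -0.64 -1.77] gap 0.588 q [ 0.18  0.58  1.64 -0.01  0.91 -1.56] g [0.5398 0.2078 0.1587]
[ 0.02376252  0.1098053  -0.07300748]
```

The lift reads about −1.8 N, so this caddy is empty (0.2 kg). I lower it back into its bay.

Emit:
servo_tool:
  rows:
    - [[0, 0, 5], 0, -1]
    - [[0, 0, 10], 0, -1]
    - [[0, 0, 13], 0, -1]
    - [[0, 0, 15], 0, -1]
    - [[0, 0, 16], 0, -1]
    - [[0, 0, 16], 0, -1]
    - [[0, 0, 16], 0, -1]

```text
t: 4.4
tcp_pos: [0.5401, 0.2077, 0.298]
tool_rot: [-0.086, 0.996, -0.003, 0.005]
force: [-0.1, -0.6, 1.6]
finger_gap: 0.59
```

```bash
python3 -c "
from h import *
go(.539,.207,.14,100);print(sense()['ft_torque'])"
```

```text
shift [ 1.2 -0.5  3. ] turn -0.2 | up 100: [  -0.9   -0.7 -100. ] t 4.4 F [-0.1  -0.56  1.6 ] gap 0.59 q [ 0.18  0.61  1.65 -0.01  0.88 -1.56] g [0.5401 0.2077 0.143 ]
[0.03821255 0.14409342 0.02027357]
```

Seated (+1.6 N). I release gradually, then rise.

Emit:
servo_tool:
  rows:
    - [[0, 0, 0.5], 0, 0.25]
    - [[0, 0, 0.5], 0, 0.4]
    - [[0, 0, 0.5], 0, 0.7]
    - [[0, 0, 0.5], 0, 1]
    - [[0, 0, 0], 0, 1]
    - [[0, 0, 0], 0, 1]
    - [[0, 0, -30], 0, 1]
    - [[0, 0, -62], 0, 1]

```text
t: 5.2
tcp_pos: [0.539, 0.2079, 0.3594]
tool_rot: [-0.086, 0.996, -0.003, 0.003]
force: [0.8, 0.6, -0.6]
finger_gap: 0.999
```

Emit:
servo_tool:
  rows:
    - [[0, 0, -40], 0, 1]
    - [[0, 0, -40], 0, 1]
    - [[0, 0, -40], 0, 1]

```text
t: 5.5
tcp_pos: [0.5387, 0.2082, 0.4005]
tool_rot: [-0.086, 0.996, -0.003, 0.004]
force: [0.0, -0.2, -1.4]
finger_gap: 1.002
```

```bash
sed -e 's/np.load(n+"0.npz")/np.load(n+"1.npz")/' m.py > m1.py; python3 -c "
from h import *
for n in('scene','top'):
    s=snapshot(n); cv2.imwrite(f'pics/{n}1.png',s['image']); np.savez(f'{n}1.npz',W=cloud(s),im=s['image'])
go(.5595,.082,.20,100)"; python3 m1.py | tail -7
python3 -c "
import cv2,numpy as np
cv2.imwrite('pics/c1.png',np.hstack([cv2.resize(cv2.imread('pics/top1.png')[190:285,185:355],(400,224)),cv2.resize(cv2.imread('pics/scene1.png')[110:250,215:375],(400,350))[:224]]))"
```

```text
shift [   0.6 -127.5   44.2] turn -0.2 | up 100: [  -0.3   -0.7 -100. ] t 5.6 F [-0.19 -0.47  0.21] gap 1.0 q [ 0.18  0.47  1.56 -0.01  1.11 -1.56] g [0.5382 0.208  0.2433]
brown [682, 828]
[[0.5830000042915344, -0.03099999949336052], [0.5509999990463257, 0.1979999989271164], [0.5640000104904175, 0.07800000160932541]] [616 268 626]
order right->left [0 2 1]
yaw 8.817614588947203 from line 8.051399 rms 0.0019607651767584956
base [ 0.6349 -0.0196  0.039 ] lidmid [ 0.5793 -0.0282  0.1364] top [ 0.5682 -0.0299  0.1559] rackframe [ 0.6244 -0.1166]
base [0.6166 0.0909 0.039 ] lidmid [0.561  0.0823 0.1364] top [0.5499 0.0806 0.1559] rackframe [ 0.6233 -0.0047]
base [0.596  0.2154 0.039 ] lidmid [0.5404 0.2068 0.1364] top [0.5293 0.2051 0.1559] rackframe [0.622  0.1215]
```

View pics/c1.png

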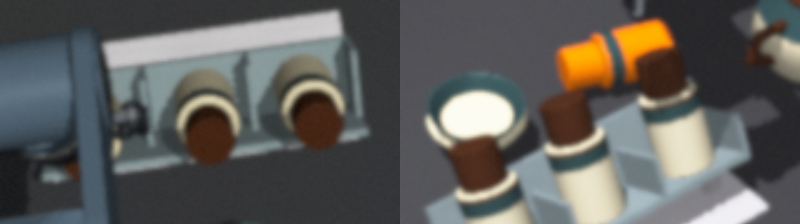

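The left caddy is back in its bay and leaning as before: its lid measures 0.5404, 0.2068, against 0.5404, 0.2071 originally. On to the middle one.

Emit:
servo_tool:
  rows:
    - [[0, -45, 0], 0, 1]
    - [[0, -90, 0], 0, 1]
    - [[0.5, -127.5, 15], 0, 1]
    - [[0.5, -127.5, 45], 0, 1]
    - [[0.5, -127.5, 45], 0, 1]
    - [[0.5, -127.5, 45], 0, 1]
    - [[0.5, -127.5, 45], 0, 1]

```text
t: 6.3
tcp_pos: [0.5598, 0.0828, 0.3546]
tool_rot: [-0.086, 0.996, -0.003, 0.002]
force: [-0.7, 0.3, 0.2]
finger_gap: 0.997
```

```bash
python3 -c "
from h import *
go(.5595,.082,.14,100)"
```

```text
shift [ 0.6 -0.3 59.6] turn -0.1 | up 100: [  -0.4   -0.7 -100. ] t 6.3 F [-0.74  0.34  0.21] gap 0.997 q [-0.05  0.51  1.63 -0.01  0.99 -1.79] g [0.5598 0.0828 0.1996]
```

Emit:
servo_tool:
  rows:
    - [[0.5, -0.5, 25], 0, 1]
    - [[0.5, -0.5, 50], 0, 1]
    - [[0.5, -0.5, 58], 0, 1]
    - [[0.5, -0.5, 58], 0, 1]
    - [[0.5, -0.5, 58], 0, 1]
    - [[0.5, -0.5, 58], 0, 1]

```text
t: 6.9
tcp_pos: [0.5602, 0.082, 0.298]
tool_rot: [-0.086, 0.996, -0.003, 0.004]
force: [0.2, -0.3, 0.2]
finger_gap: 1.005
```

Emit:
servo_tool:
  rows:
    - [[0, 0, 0], 0, -0.2]
    - [[0, 0, 0], 0, -0.4]
    - [[0, 0, 0], 0, -1]
    - [[0, 0, 0], 0, -1]
    - [[0, 0, 0], 0, -1]
    - [[0, 0, 0], 0, -1]
    - [[0, 0, 0], 0, -1]
    - [[0, 0, 0], 0, -1]
  force: 80

```text
t: 7.7
tcp_pos: [0.5604, 0.0821, 0.2992]
tool_rot: [-0.086, 0.996, -0.003, 0.004]
force: [-1.9, 0.8, 5.6]
finger_gap: 0.584
```

Emit:
servo_tool:
  rows:
    - [[0, 0, -8], 0, -1]
    - [[0, 0, -16], 0, -1]
    - [[0, 0, -16], 0, -1]
    - [[0, 0, -16], 0, -1]
    - [[0, 0, -16], 0, -1]
    - [[0, 0, -16], 0, -1]
    - [[0, 0, -16], 0, -1]
    - [[0, 0, -16], 0, -1]

```text
t: 8.5
tcp_pos: [0.5602, 0.0822, 0.315]
tool_rot: [-0.086, 0.996, -0.003, 0.004]
force: [-0.6, 0.3, -6.6]
finger_gap: 0.584
```

```bash
python3 -c "
from h import *
go(.5595,.082,.14,100);print(sense()['ft_torque'])"
```

```text
shift [ 0.9  0.  20. ] turn -0.1 | up 100: [  -0.8   -0.8 -100. ] t 8.5 F [-0.57  0.28 -6.56] gap 0.584 q [-0.05  0.57  1.67 -0.01  0.9  -1.79] g [0.5602 0.0822 0.16  ]
[ 0.00286496  0.19982596 -0.01684379]
```

It reads −6.6 N (about 0.65 kg), so the middle caddy is the full one. I lift it clear and carry it high to the crate, turning it so that it leans along the crate's long cell axis.

Emit:
servo_tool:
  rows:
    - [[0, 0, -30], 0, -1]
    - [[0, 0, -65], 0, -1]
    - [[0, 0, -100], 0, -1]
    - [[0, 0, -135], 0, -1]
    - [[0, 0, -170], 0, -1]
    - [[0, 0, -170], 0, -1]
    - [[0, 0, -170], 0, -1]
  force: 100

```text
t: 9.2
tcp_pos: [0.5582, 0.0833, 0.4845]
tool_rot: [-0.086, 0.996, -0.003, 0.004]
force: [-0.7, -1.1, -6.6]
finger_gap: 0.582
```

```bash
python3 -c "
from h import *
go(.5075,-.287,.33,-17)"
```

```text
shift [ 113.6 -356.     1.3] turn -63.1 | up 100: [  -0.7   -0.8 -100. ] t 9.2 F [-0.7  -1.14 -6.64] gap 0.582 q [-0.05  0.36  1.49 -0.01  1.28 -1.79] g [0.5582 0.0833 0.3295]
```

Emit:
servo_tool:
  rows:
    - [[11, -36, 0], 8, -1]
    - [[23, -72, 0], 16, -1]
    - [[35, -108, 0], 24, -1]
    - [[46, -144, 0], 32, -1]
    - [[57, -180, 0], 40, -1]
    - [[68, -216, 0], 48, -1]
    - [[80, -252, 0], 56, -1]
    - [[91, -288, 0], 64, -1]

```text
t: 10.0
tcp_pos: [0.517, -0.2172, 0.4822]
tool_rot: [0.457, 0.889, -0.0, 0.002]
force: [1.2, 0.1, -6.4]
finger_gap: 0.58
```

```bash
python3 -c "
from h import *
go(.5075,-.287,.33,-17)"
```

```text
shift [-51.3 -48.3  -2.7] turn 52.6 | up 100: [  -0.3    0.1 -100. ] t 10.0 F [ 1.22  0.11 -6.37] gap 0.58 q [-0.6   0.36  1.5   0.    1.28 -1.22] g [ 0.517  -0.2172  0.3272]
```

Emit:
servo_tool:
  rows:
    - [[-13, -12, -2], 8, -1]
    - [[-26, -24, -2], 16, -1]
    - [[-39, -36, -2], 24, -1]
    - [[-51, -48, -2], 32, -1]
    - [[-51, -48, -2], 40, -1]
    - [[-51, -48, -2], 48, -1]
    - [[-51, -48, -2], 52.6, -1]
    - [[-51, -48, -2], 52.6, -1]

```text
t: 10.8
tcp_pos: [0.507, -0.2863, 0.4805]
tool_rot: [0.804, 0.594, -0.0, -0.002]
force: [0.4, 0.9, -6.9]
finger_gap: 0.581
```

Emit:
servo_tool:
  rows:
    - [[0, 0, 0], 0, -1]
    - [[0, 0, 0], 0, -1]
    - [[0, 0, 0], 0, -1]

```text
t: 11.1
tcp_pos: [0.507, -0.2862, 0.4796]
tool_rot: [0.804, 0.595, -0.0, -0.003]
force: [0.1, 0.4, -6.5]
finger_gap: 0.581
```

```bash
python3 -c "
from h import *
go(.5075,-.287,.15,-17)
s=snapshot('scene');cv2.imwrite('pics/s2.png',s['image'])
"
```

```text
shift [ -1.2   1.6 174.6] turn -0.0 | up 100: [   0.3   -0.5 -100. ] t 11.1 F [ 0.09  0.41 -6.48] gap 0.581 q [-0.71  0.39  1.45  0.    1.31 -0.41] g [ 0.507  -0.2862  0.3246]
```

View pics/s2.png

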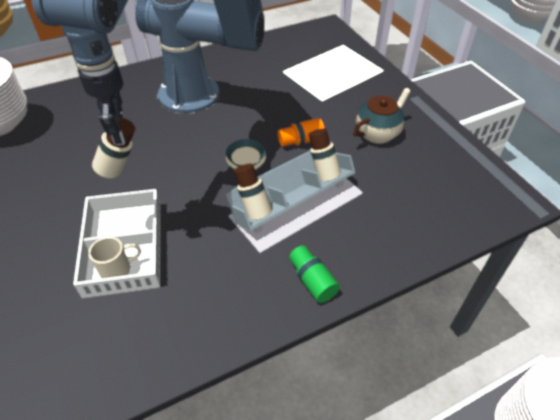

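The caddy at (112,150) is held leaning, with its base over the free cell. The other two are still in their bays at (250,195) and (323,158). I descend.

Emit:
servo_tool:
  rows:
    - [[-1, 2, 40], 0, -1]
    - [[-1, 2, 80], 0, -1]
    - [[-1, 2, 120], 0, -1]
    - [[-1, 2, 150], 0, -1]
    - [[-1, 2, 174], 0, -1]
    - [[-1, 2, 174], 0, -1]
    - [[-1, 2, 174], 0, -1]
    - [[-1, 2, 174], 0, -1]

```text
t: 11.95
tcp_pos: [0.509, -0.2878, 0.308]
tool_rot: [0.804, 0.595, 0.0, -0.0]
force: [-0.4, 0.9, -5.9]
finger_gap: 0.581
```

```bash
python3 -c "
from h import *
go(.5075,-.287,.127,-17)
for n in('top','scene'):
    s=snapshot(n);W=cloud(s);im=s['image'].astype(int);b,g,r=im[...,0],im[...,1],im[...,2]
    d=W[...,:2]-[.4894,-.3462];u=np.array([-.292,-.956]);v=np.array([.956,-.292])
    U=d@u;V=d@v;z=W[...,2]
    k=(abs(V)<.025)&(abs(U)<.08)&(z>.05)&(z<.2)&(r>b+12)&(b>45)
    for zz in np.arange(.05,.13,.01):
        m=k&(abs(z-zz)<.005)
        if m.sum()>3: print(n,round(zz,2),m.sum(),'U',np.round(np.percentile(U[m],[2,98])*1000),'V',np.round(np.percentile(V[m],[2,98])*1000))
cv2.imwrite('pics/s3.png',cv2.resize(s['image'][90:310,40:240],(600,660))[:600])
"
```

```text
shift [ 0.3 -1.6 26. ] turn -0.0 | up 100: [   0.1    0.  -100. ] t 11.95 F [-0.37  0.86 -5.9 ] gap 0.581 q [-0.71  0.6   1.62  0.    0.92 -0.41] g [ 0.509  -0.2878  0.153 ]
scene 0.07 11 U [ 6. 12.] V [13. 24.]
scene 0.08 22 U [-32.   9.] V [ 7. 25.]
scene 0.09 20 U [-7.  7.] V [ 1. 24.]
scene 0.1 21 U [-12.   1.] V [-4. 24.]
scene 0.11 31 U [-79.  -7.] V [ 2. 23.]
scene 0.12 25 U [-77. -12.] V [ 8. 25.]
```

View pics/s3.png

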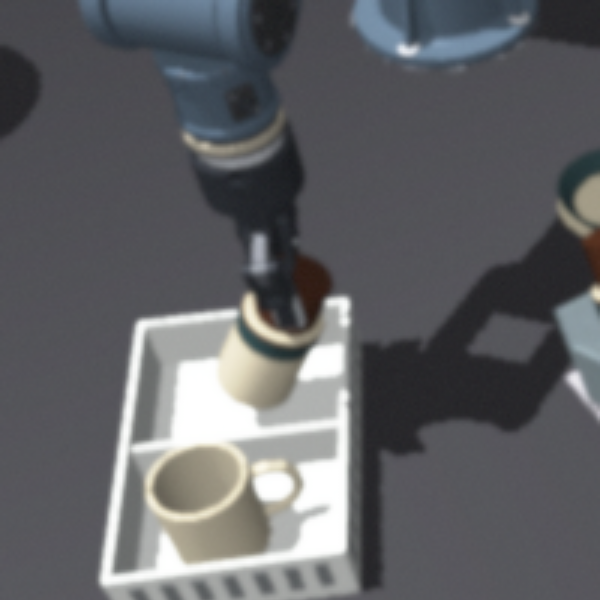

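The caddy hangs inside the free cell, at about (265,360) in the crop, clear of every wall. I lower it to touch.

Emit:
servo_tool:
  rows:
    - [[0, -1.5, 8], 0, -1]
    - [[0, -1.5, 16], 0, -1]
    - [[0, -1.5, 20], 0, -1]
    - [[0, -1.5, 22], 0, -1]
    - [[0, -1.5, 23], 0, -1]
    - [[0, -1.5, 23], 0, -1]

```text
t: 12.65
tcp_pos: [0.5073, -0.2872, 0.2848]
tool_rot: [0.804, 0.595, 0.0, -0.0]
force: [-0.4, 0.9, -6.8]
finger_gap: 0.582
```

Emit:
servo_tool:
  rows:
    - [[0, 0, 1], 0, -1]
    - [[0, 0, 2], 0, -1]
    - [[0, 0, 3], 0, -1]
    - [[0, 0, 3], 0, -1]
    - [[0, 0, 3], 0, -1]

```text
t: 13.15
tcp_pos: [0.5075, -0.2872, 0.2822]
tool_rot: [0.804, 0.595, 0.0, -0.0]
force: [0.1, 0.8, -2.4]
finger_gap: 0.58
```

Contact comes at the predicted height. I lighten the grip and follow the tipping arc.

Emit:
servo_tool:
  rows:
    - [[0, 0, 0.5], 0, -1]
    - [[-3, 0, 0], 0, -1]
    - [[-6, 0, -0.5], 0, -1]
    - [[-9, 0, -1], 0, -1]
    - [[-12, 0, -1.5], 0, -1]
    - [[-15, 0, -2], 0, -1]
    - [[-18, 0, -2.3], 0, -1]
    - [[-21, 0, -2.5], 0, -1]
  force: 30

```text
t: 13.95
tcp_pos: [0.5012, -0.3076, 0.2846]
tool_rot: [0.804, 0.595, 0.0, -0.0]
force: [-0.4, 0.4, -6.9]
finger_gap: 0.584
```

```bash
python3 -c "
from h import *
go(.4894,-.3462,.125,-17)
s=snapshot('scene')
cv2.imwrite('pics/s4.png',cv2.resize(s['image'][90:310,40:240],(600,660))[:600])
"
```

```text
shift [-40.3   0.    4.6] turn -0.0 | up 100: [   0.1    0.  -100. ] t 13.95 F [-0.43  0.37 -6.92] gap 0.584 q [-0.74  0.64  1.63  0.    0.88 -0.44] g [ 0.5012 -0.3076  0.1296]
```

View pics/s4.png

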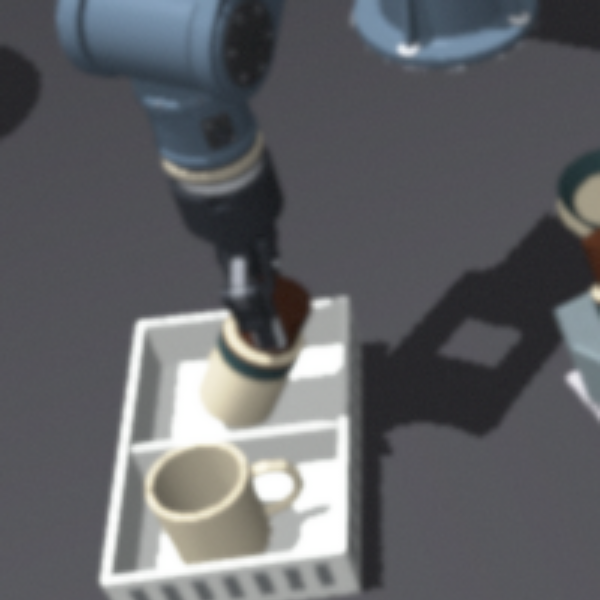

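It stayed leaning because the grip still held it; the arc raised it about 2.5 mm. I move nearer the cell centre, then drop the grip to its minimum so that it can swing upright just above the floor.

Emit:
servo_tool:
  rows:
    - [[-5, 0, -1], 0, -1]
    - [[-10, 0, -1], 0, -1]
    - [[-15, 0, -1], 0, -1]
    - [[-20, 0, -1], 0, -1]
    - [[-20, 0, -1], 0, -1]

```text
t: 14.5
tcp_pos: [0.4951, -0.3282, 0.2858]
tool_rot: [0.804, 0.594, 0.0, 0.001]
force: [-0.2, 0.1, -6.2]
finger_gap: 0.579
```

Emit:
servo_tool:
  rows:
    - [[0, 0, 0], 0, -1]
    - [[0, 0, 0], 0, -1]
    - [[0, 0, 0], 0, -1]
    - [[0, 0, 0], 0, -1]
    - [[0, 0, 0], 0, -1]
  force: 20

```text
t: 15.0
tcp_pos: [0.4952, -0.328, 0.2857]
tool_rot: [0.804, 0.594, 0.0, 0.0]
force: [-0.5, 0.4, -6.9]
finger_gap: 0.58
```

```bash
cat >> h.py <<'E'
def tilt():
    s=snapshot('scene');W=cloud(s);im=s['image'].astype(int);b,g,r=im[...,0],im[...,1],im[...,2]
    d=W[...,:2]-[.4894,-.3462];U=d@[-.292,-.956];V=d@[.956,-.292];z=W[...,2]
    k=(V>-.02)&(V<.04)&(abs(U)<.085)&(z>.03)&(z<.15)&(r>b+12)&(b>45)
    for zz in np.arange(.03,.13,.01):
        m=k&(abs(z-zz)<.005)
        if m.sum()>3: print(round(zz,2),m.sum(),'U',np.round(np.percentile(U[m],[5,50,95])*1000),'V',np.round(np.percentile(V[m],[5,95])*1000))
    return s
E
python3 -c "
from h import *
go(.4894,-.3462,.125,-17);print(sense()['ft_torque']);s=tilt();cv2.imwrite('pics/s5.png',cv2.resize(s['image'][90:310,40:240],(600,660))[:600])"
```

```text
shift [-19.1  -0.2   5.7] turn -0.1 | up 100: [  -0.     0.1 -100. ] t 15.0 F [-0.48  0.35 -6.85] gap 0.58 q [-0.77  0.64  1.61  0.    0.89 -0.48] g [ 0.4952 -0.328   0.1307]
[ 0.12928431 -0.00938037  0.04835323]
0.03 15 U [ 4. 17. 40.] V [25. 35.]
0.04 62 U [-0. 29. 55.] V [18. 36.]
0.05 76 U [-5. 26. 56.] V [10. 36.]
0.06 74 U [-9. 26. 49.] V [13. 36.]
0.07 80 U [-11.  20.  45.] V [ 6. 37.]
0.08 59 U [-4. 21. 38.] V [ 7. 35.]
0.09 54 U [-36.  16.  33.] V [ 2. 32.]
0.1 60 U [-32. -18.  23.] V [16. 35.]
0.11 65 U [-17.   1.  16.] V [12. 34.]
0.12 45 U [-6. 11. 19.] V [-3. 29.]
```

The grip still holds the lean at 20 N. Instead I push the base against the crate's far inner wall, which is fixed, to tip the caddy upright in the jaws. I do it slowly and watch the force.

Emit:
servo_tool:
  rows:
    - [[-5, 0, -3], 0, -1]
    - [[-10, 0, -3], 0, -1]
    - [[-15, 0, -3], 0, -1]
    - [[-20, 0, -3], 0, -1]
    - [[-25, 0, -3], 0, -1]
    - [[-30, 0, -3], 0, -1]
    - [[-33, 0, -3], 0, -1]
    - [[-33, 0, -3], 0, -1]

```text
t: 15.85
tcp_pos: [0.4864, -0.3556, 0.2891]
tool_rot: [0.805, 0.593, 0.005, -0.004]
force: [6.8, 14.8, 0.8]
finger_gap: 0.581
```

```bash
python3 -c "
from h import *
go(.4894,-.3462,.125,-17);print(sense()['ft_torque']);s=tilt()"
```

```text
shift [9.7 0.1 9.2] turn -0.2 | up 100: [   1.2   -0.  -100. ] t 15.85 F [ 6.78 14.84  0.81] gap 0.581 q [-0.82  0.65  1.59  0.01  0.91 -0.53] g [ 0.4864 -0.3556  0.1341]
[ 3.11440516 -1.57885833  0.17735254]
0.03 23 U [26. 45. 62.] V [21. 33.]
0.04 63 U [25. 57. 84.] V [-7. 35.]
0.05 75 U [19. 49. 78.] V [10. 35.]
0.06 77 U [14. 49. 73.] V [11. 35.]
0.07 72 U [11. 43. 67.] V [13. 35.]
0.08 64 U [22. 44. 65.] V [10. 35.]
0.09 55 U [-12.  41.  61.] V [-0. 30.]
0.1 56 U [-9.  5. 45.] V [10. 34.]
0.11 69 U [ 2. 24. 42.] V [15. 33.]
0.12 49 U [17. 34. 44.] V [ 3. 28.]
```

Force is 16 N, and the span shows it is turning, to about 23°. I continue.

Emit:
servo_tool:
  rows:
    - [[-4, 0, 0], 0, -1]
    - [[-8, 0, 0], 0, -1]
    - [[-12, 0, 0], 0, -1]
    - [[-16, 0, 0], 0, -1]
    - [[-20, 0, 0], 0, -1]
    - [[-20, 0, 0], 0, -1]

```text
t: 16.5
tcp_pos: [0.4812, -0.3721, 0.2887]
tool_rot: [0.806, 0.592, 0.008, -0.006]
force: [4.9, 8.7, -3.9]
finger_gap: 0.581
```

```bash
python3 -c "
from h import *
go(.4894,-.3462,.125,-17);print(sense()['ft_torque']);s=tilt();cv2.imwrite('pics/s6.png',cv2.resize(s['image'][90:310,40:240],(600,660))[:600])"
```

```text
shift [27.   0.1  9.3] turn -0.3 | up 100: [   2.    -0.1 -100. ] t 16.5 F [ 4.91  8.68 -3.89] gap 0.581 q [-0.85  0.65  1.57  0.02  0.93 -0.56] g [ 0.4812 -0.3721  0.1337]
[ 2.12991376 -1.23511242  0.08867148]
0.03 39 U [24. 49. 84.] V [-0. 35.]
0.04 67 U [21. 51. 83.] V [-8. 35.]
0.05 72 U [16. 43. 72.] V [17. 33.]
0.06 70 U [15. 44. 70.] V [15. 34.]
0.07 65 U [16. 41. 70.] V [ 6. 34.]
0.08 44 U [25. 47. 65.] V [15. 34.]
0.09 22 U [-3. 46. 59.] V [ 7. 31.]
0.1 80 U [-4. 11. 31.] V [-1. 33.]
0.11 76 U [ 5. 38. 54.] V [11. 32.]
0.12 20 U [-5. 43. 52.] V [ 9. 32.]
```

View pics/s6.png

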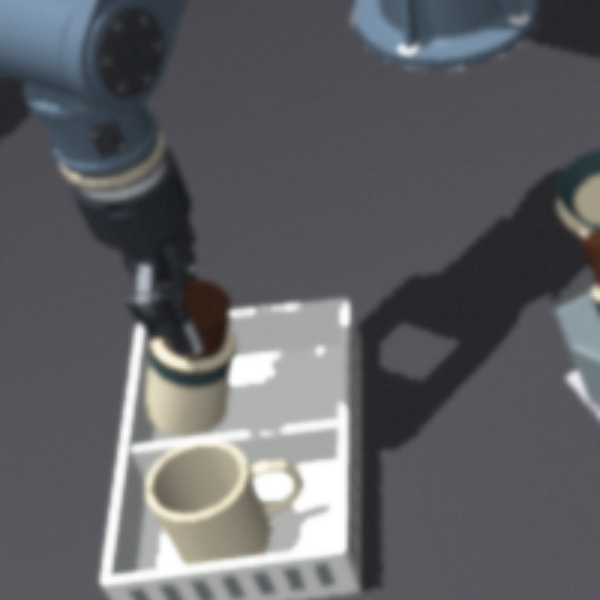

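The lean is now about 13° and falling. I continue to upright.

Emit:
servo_tool:
  rows:
    - [[-4, 0, 0], 0, -1]
    - [[-8, 0, 0], 0, -1]
    - [[-12, 0, 0], 0, -1]
    - [[-16, 0, 0], 0, -1]
    - [[-20, 0, 0], 0, -1]
    - [[-25, 0, 0], 0, -1]
    - [[-27, 0, 0], 0, -1]
    - [[-27, 0, 0], 0, -1]

```text
t: 17.35
tcp_pos: [0.4735, -0.3953, 0.288]
tool_rot: [0.806, 0.592, 0.011, -0.01]
force: [3.4, 8.0, -2.4]
finger_gap: 0.578
```

```bash
python3 -c "
from h import *
go(.4894,-.3462,.125,-17);print(sense()['ft_torque']);s=tilt();cv2.imwrite('pics/s7.png',cv2.resize(s['image'][90:310,40:240],(600,660))[:600])"
```

```text
shift [51.4  0.4  9.5] turn -0.5 | up 100: [   2.9   -0.3 -100. ] t 17.35 F [ 3.43  8.02 -2.43] gap 0.578 q [-0.88  0.66  1.55  0.03  0.95 -0.59] g [ 0.4735 -0.3953  0.133 ]
[ 1.99237301 -0.94300046  0.02118287]
0.03 29 U [22. 45. 75.] V [15. 32.]
0.04 71 U [18. 45. 77.] V [ 9. 33.]
0.05 63 U [19. 38. 74.] V [ 9. 33.]
0.06 68 U [18. 41. 70.] V [16. 34.]
0.07 69 U [16. 42. 72.] V [15. 33.]
0.08 23 U [25. 52. 66.] V [22. 34.]
0.1 104 U [10. 24. 63.] V [-9. 32.]
0.11 66 U [14. 48. 70.] V [ 2. 30.]
0.12 4 U [17. 48. 50.] V [ 4. 34.]
```

View pics/s7.png

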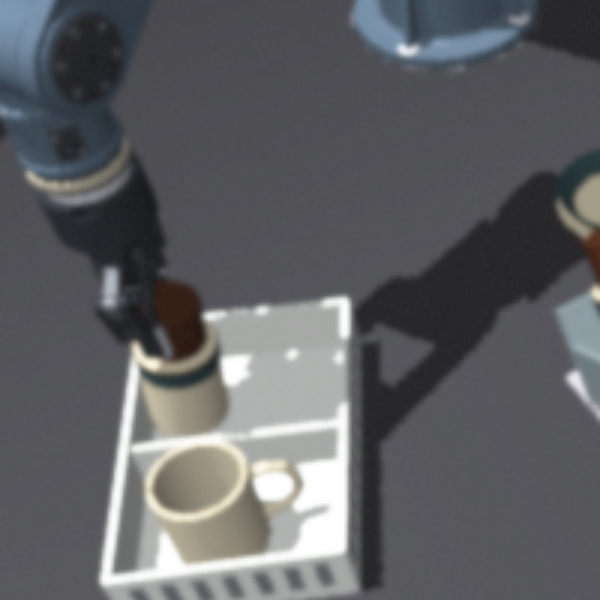

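It now looks about upright, at (182,370) in the crop. I grip a bit firmer, move back to the cell centre and measure the tilt before lowering.

Emit:
servo_tool:
  rows:
    - [[0, 0, 0], 0, -1]
    - [[8, 0, 0], 0, -1]
    - [[18, 0, 0], 0, -1]
    - [[28, 0, 0], 0, -1]
    - [[38, 0, 0], 0, -1]
    - [[48, 0, 0], 0, -1]
    - [[48, 0, 0], 0, -1]
    - [[48, 0, 0], 0, -1]
  force: 40

```text
t: 18.2
tcp_pos: [0.4882, -0.3492, 0.2894]
tool_rot: [0.806, 0.592, 0.01, -0.009]
force: [-0.5, -0.2, -6.8]
finger_gap: 0.579
```

```bash
cat > t.py <<'E'
from h import *
from scipy.optimize import least_squares
go(.4894,-.3462,.125,-17);print(sense()['ft_torque'])
s=snapshot('scene');W=cloud(s);im=s['image'].astype(int);b,g,r=im[...,0],im[...,1],im[...,2]
d=W[...,:2]-[.4894,-.3462];U=d@[-.292,-.956];V=d@[.956,-.292];z=W[...,2]
k=(V>-.045)&(V<.045)&(abs(U)<.085)&(z>.02)&(z<.09)&(r>b+12)&(b>60)
P=np.stack([U,V,z],-1)[k]
def f(x):
    a=np.array([x[2],x[3],1]);a/=np.linalg.norm(a);v=P-[x[0],x[1],.06];return np.linalg.norm(v-np.outer(v@a,a),axis=1)-.033
q=least_squares(f,[np.median(U[k]),0,0,0],loss='soft_l1',f_scale=.002);x=q.x
print(len(P),"centre@60mm U,V mm",np.round(x[:2]*1000,1),"tilt deg U,V",np.round(np.degrees(x[2:]),1),"med|res|mm",np.median(abs(f(x)))*1000)
cv2.imwrite('pics/t%d.png'%(s['image'].sum()%9999),cv2.resize(s['image'][90:310,40:240],(600,660))[:600])
E
python3 t.py
```

```text
shift [3.  0.3 9.5] turn -0.4 | up 100: [   2.8   -0.3 -100. ] t 18.2 F [-0.45 -0.19 -6.83] gap 0.579 q [-0.81  0.64  1.59  0.03  0.92 -0.53] g [ 0.4882 -0.3492  0.1344]
[-0.06605714  0.06148862  0.03811134]
373 centre@60mm U,V mm [-0.  -0.6] tilt deg U,V [-8.7  0.6] med|res|mm 0.8499910315665771
```

```bash
ls pics; python3 -c "
from h import *
a=snapshot('scene')['image'][100:270,40:200];b=snapshot('top')['image'][190:330,385:505]
cv2.imwrite('pics/v11.png',np.hstack([cv2.resize(a,(480,510),interpolation=3),cv2.resize(b,(320,373),interpolation=3) if 0 else cv2.copyMakeBorder(cv2.resize(b,(320,373),interpolation=3),0,137,0,0,0)]))"
```

```text
c1.png
s2.png
s3.png
s4.png
s5.png
s6.png
s7.png
scene0.png
scene1.png
t2290.png
top0.png
top1.png
w1.png
w2.png
```

View pics/v11.png

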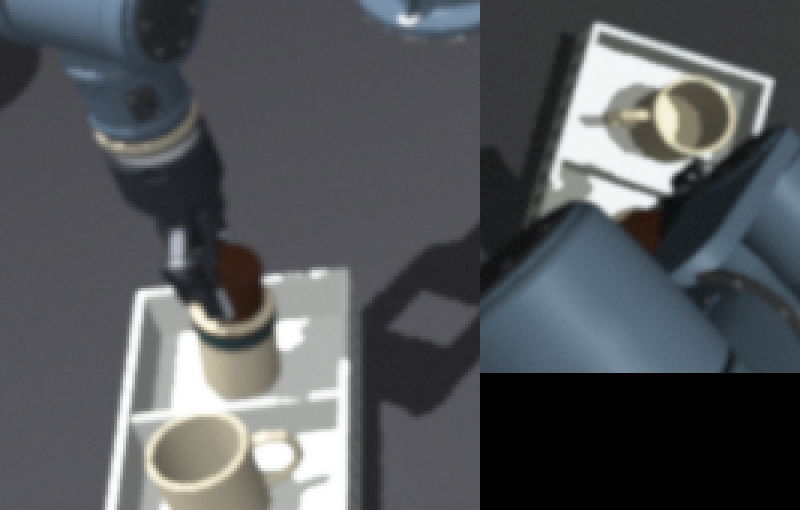

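Next to the mug's axis in the same view, the caddy at (240,330) still leans about 9° to the right, matching the fit of −8.7°. I push a little farther on the wall.

Emit:
servo_tool:
  rows:
    - [[-15, 0, 0], 0, -1]
    - [[-30, 0, 0], 0, -1]
    - [[-38, 0, 0], 0, -1]
    - [[-44, 0, 0], 0, -1]
    - [[-50, 0, 0], 0, -1]
    - [[-55, 0, 0], 0, -1]
    - [[-60, 0, 0], 0, -1]
    - [[-63, 0, 0], 0, -1]
  force: 25

```text
t: 19.15
tcp_pos: [0.4692, -0.4081, 0.2875]
tool_rot: [0.807, 0.591, 0.013, -0.012]
force: [3.7, 7.6, -2.0]
finger_gap: 0.578
```

```bash
python3 t.py
```

```text
shift [64.8  0.6  9.8] turn -0.5 | up 100: [  3.5  -0.5 -99.9] t 19.15 F [ 3.73  7.64 -1.99] gap 0.578 q [-0.9   0.67  1.53  0.03  0.96 -0.61] g [ 0.4692 -0.4081  0.1325]
[ 1.85281866e+00 -6.96571449e-01 -3.79181491e-04]
400 centre@60mm U,V mm [49.9 -1.7] tilt deg U,V [-1.8  0.4] med|res|mm 0.8654248542878072
```

The tilt is now −1.8°. I move back to the centre.

Emit:
servo_tool:
  rows:
    - [[0, 0, 0], 0, -1]
    - [[10, 0, 0], 0, -1]
    - [[22, 0, 0], 0, -1]
    - [[34, 0, 0], 0, -1]
    - [[46, 0, 0], 0, -1]
    - [[58, 0, 0], 0, -1]
    - [[62, 0, 0], 0, -1]
    - [[62, 0, 0], 0, -1]
  force: 40

```text
t: 20.0
tcp_pos: [0.4882, -0.3483, 0.2898]
tool_rot: [0.806, 0.591, 0.013, -0.012]
force: [-0.9, -0.7, -6.8]
finger_gap: 0.58
```

```bash
python3 t.py
```

```text
shift [2.  0.6 9.9] turn -0.5 | up 100: [  3.5  -0.5 -99.9] t 20.0 F [-0.86 -0.74 -6.84] gap 0.58 q [-0.81  0.64  1.59  0.04  0.93 -0.53] g [ 0.4882 -0.3483  0.1348]
[-0.09013877  0.02308655 -0.0119119 ]
381 centre@60mm U,V mm [-10.8  -1.2] tilt deg U,V [-3.7  0.6] med|res|mm 0.9485622554333412
```

The tilt is 3.7° and the caddy is centred to within 11 mm, so releasing it will only settle it flat by about 2 to 4 mm at the edge. I lower until it touches.

Emit:
servo_tool:
  rows:
    - [[-6, 0, 3], 0, -1]
    - [[-9, 0, 5], 0, -1]
    - [[-9, 0, 6], 0, -1]
    - [[-9, 0, 7], 0, -1]
    - [[-9, 0, 7], 0, -1]

```text
t: 20.55
tcp_pos: [0.4852, -0.3575, 0.2822]
tool_rot: [0.806, 0.591, 0.013, -0.012]
force: [0.2, 0.1, -6.5]
finger_gap: 0.579
```

Emit:
servo_tool:
  rows:
    - [[0, 0, 1], 0, -1]
    - [[0, 0, 1], 0, -1]
    - [[0, 0, 2], 0, -1]
    - [[0, 0, 2], 0, -1]
  force: 20

```text
t: 20.95
tcp_pos: [0.4853, -0.3574, 0.2802]
tool_rot: [0.806, 0.591, 0.013, -0.012]
force: [-0.1, 0.4, -6.2]
finger_gap: 0.575
```

Emit:
servo_tool:
  rows:
    - [[0, 0, 1], 0, -1]
    - [[0, 0, 1], 0, -1]
    - [[0, 0, 2], 0, -1]
    - [[0, 0, 2], 0, -1]

```text
t: 21.35
tcp_pos: [0.4852, -0.3577, 0.2799]
tool_rot: [0.806, 0.591, 0.012, -0.012]
force: [-3.4, 0.4, 6.3]
finger_gap: 0.578
```

Emit:
servo_tool:
  rows:
    - [[0, 0, 0.5], 0, -1]
    - [[0, 0, 0.5], 0, -1]
    - [[0, 0, 1], 0, -1]
    - [[0, 0, 1], 0, -1]

```text
t: 21.75
tcp_pos: [0.4852, -0.3579, 0.2798]
tool_rot: [0.806, 0.591, 0.012, -0.011]
force: [-3.4, -0.3, 5.7]
finger_gap: 0.582
```

Contact: the force rose to +6 N. I open gently; the pads swing back as they open, so I hold height.

Emit:
servo_tool:
  rows:
    - [[0, 0, -0.5], 0, 0.17]
    - [[0, 0, -0.5], 0, 0.2]
    - [[0, 0, -0.5], 0, 0.25]
    - [[0, 0, -0.5], 0, 0.3]
    - [[0, 0, -0.5], 0, 0.5]
    - [[0, 0, -0.5], 0, 0.8]
    - [[0, 0, -0.5], 0, 1]
    - [[0, 0, -0.5], 0, 1]

```text
t: 22.55
tcp_pos: [0.4852, -0.358, 0.2804]
tool_rot: [0.806, 0.591, 0.012, -0.011]
force: [0.2, 0.8, -0.1]
finger_gap: 1.001
```

```bash
python3 t.py
```

```text
shift [12.5  0.5  0.8] turn -0.5 | up 100: [  3.3  -0.4 -99.9] t 22.55 F [ 0.24  0.83 -0.12] gap 1.001 q [-0.83  0.66  1.59  0.03  0.91 -0.54] g [ 0.4852 -0.358   0.1254]
[-0.0409546  -0.03867962 -0.01730019]
335 centre@60mm U,V mm [ 2.7 -0.9] tilt deg U,V [ 0.7 -0.2] med|res|mm 0.8731035313712874
```

It stands upright (0.7°). I withdraw straight up and check the whole scene.

Emit:
servo_tool:
  rows:
    - [[1, 0, -30], 0, 1]
    - [[2, 0, -65], 0, 1]
    - [[3, 0, -100], 0, 1]
    - [[5, 0, -140], 0, 1]
    - [[6, 0, -170], 0, 1]
    - [[6, 0, -170], 0, 1]
    - [[6, 0, -170], 0, 1]

```text
t: 23.3
tcp_pos: [0.4858, -0.3576, 0.4511]
tool_rot: [0.806, 0.591, 0.012, -0.011]
force: [-0.4, -0.3, 0.2]
finger_gap: 1.001
```

Emit:
servo_tool:
  rows:
    - [[40, -20, 0], 0, 1]
    - [[80, -40, 0], 0, 1]
    - [[120, -60, 0], 0, 1]
    - [[120, -60, 0], 0, 1]
    - [[120, -60, 0], 0, 1]
    - [[120, -60, 0], 0, 1]

```text
t: 23.9
tcp_pos: [0.4649, -0.226, 0.4544]
tool_rot: [0.806, 0.591, 0.012, -0.011]
force: [0.1, -0.0, 0.0]
finger_gap: 1.0
```

```bash
python3 t.py; python3 -c "
from h import *
a=snapshot('scene')['image'][60:320];b=snapshot('top')['image']
a0=cv2.imread('pics/scene0.png')
cv2.imwrite('pics/v12.png',np.vstack([a,cv2.resize(b[100:360],None,fx=1,fy=1)]))
d=np.abs(snapshot('scene')['image'].astype(int)-a0).max(2)
for n,(x,y) in dict(mug=(110,258),teapot=(382,120),bowl=(245,156),green=(314,273),orange=(300,132),left=(323,155),right=(252,192)).items(): print(n,d[y-15:y+15,x-15:x+15].mean().round(1))
"
```

```text
shift [-112.8   60.1  170.7] turn -0.5 | up 100: [  3.2  -0.3 -99.9] t 23.9 F [ 0.07 -0.04  0.01] gap 1.0 q [-0.68  0.32  1.64  0.03  1.2  -0.38] g [ 0.4649 -0.226   0.2994]
[-0.00759776  0.00533802  0.00594374]
334 centre@60mm U,V mm [ 2.5 -0.9] tilt deg U,V [ 0.4 -0.2] med|res|mm 1.0053684614253802
mug 1.2
teapot 1.5
bowl 60.3
green 1.5
orange 16.9
left 2.2
right 1.3
```

View pics/v12.png

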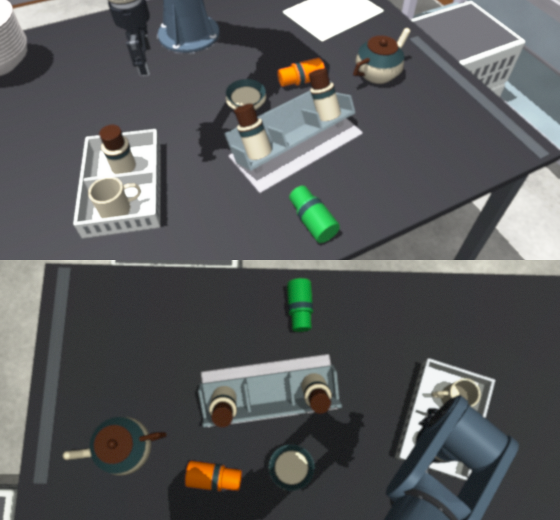

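The caddy stands in the free cell at (117,150), and both empty caddies lean in their bays. The bowls and the orange look-alike differ from before only by the arm's shadow; their positions match the first view.

```bash
python3 -c "
from station import *
print(sense()['t']);print(sign_off())"
```

```text
24.1
the job is handed in; nothing more can be done
None
```

The full caddy now stands upright in the free cell of the crate, next to the mug, and I handed the job in at 24.1 s.

- **Which one:** I lifted the left caddy first. It read about 1.8 N, so it was empty, and I set it back in its bay. Its lid was within 1 mm of where it started. The middle caddy read about 6.6 N (0.65 kg), so that was the full one. I never needed to lift the right one.
- **Placing:** Tipping it upright on the cell floor, and then with the grip at its 20 N minimum, both failed because the jaws kept holding the lean. I tipped it upright by pushing its base against the fixed crate wall, with at most about 16 N sideways. I then moved it to the cell centre, lowered it until it touched and released it. It was about 4° off vertical at release and settled flat.
- **Last checks:** The caddy leans 0.4° and is 2.5 mm from the cell centre. The gripper is open and clear. The mug, teapot, green look-alike and both rack caddies match the first picture. The brightness comparison for the bowls and the orange look-alike disagreed, but only because the arm's shadow falls on them; in the top view they are in the same places.

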